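# Take the filter slider out of the light unit and put it in its tray

### The arm

A 7-joint arm with a two-finger parallel gripper is mounted at the origin on a cart in front of the work surface, level with it; the furniture and walls round the work are solid. World frame = base frame: x ahead of the robot, y to its left, z up, the work surface at z = 0. Lengths are in m, angles in rad, forces in N, time in s.
With the tool pointing down it reaches from about 0.4 to 0.85 m from the base axis. Payload 6.9 kg.
Tool frame: the origin (TCP) lies midway between the tips of the shut fingers; the grasp point (between the pads) lies behind it (ctrl.pinch_z is the z of the grasp point in the tool frame, in m); z points along the fingers, y is the line along which they close (so a half turn about z gives the same grasp; the last joint's range is limited). The gripper opens to 85 mm and grips with 20 to 120 N. Pads are 22 mm wide; open, the fingers measure 114 mm over their backs; the gripper's body (76 mm by 85 mm) begins 54 mm behind the grasp point. The pads swing forward as they close: fully open they stand 13 mm farther back than shut.
Start: joints at [1.391, 0.507, -0.238, 1.5, 0.126, 1.149, -0.155], TCP at [0.176, -0.6, 0.208] pointing down, gripper open.
Joint ranges: [-3.08, 3.08], [-0.24, 2.05], [-1.43, 1.35], [0, 2.5], [-1.52, 4.66], [0.17, 1.96], [-2.89, 2.89]. Speed limits (rad/s): [2.39, 2.39, 3.14, 3.14, 3.14, 3.14, 3.14].

### API

Orientations are given as a unit quaternion [w, x, y, z].
In Python, from station import ctrl, get_state, vision, ticket, models gives the robot as it stands. Calls block until the motion is done:
- ctrl.movep(position, orientation): joint-space move of the TCP to a pose.
- ctrl.movel(position, frame=None, max_speed=0.15): straight line of the TCP; frame=None keeps the orientation; max_speed is the mean speed in m/s.
- ctrl.set_joints(angles): joint-space move.
- ctrl.ungrasp() and ctrl.close_gripper(force=None): open the fingers fully, or close them until they stop; force is the grip in N (None keeps the last).
- ctrl.pause(seconds).
- ctrl.ik(position, orientation): joint angles nearest the present ones, or None.
- get_state(): the state.
- vision.grab_frame(name): name is "scene" or "top" or "wrist"; returns (picture, depth): 420x560x3 uint8, blue, green, red; 420x560 float32, m along the optical axis (not along the pixel's ray), 0 where there is no reading.
- vision.camera_info(name): a dict with "mtx" (3x3 intrinsics, pixels), "dist_coeffs" ([k1, k2, p1, p2, k3] as OpenCV has them; the pictures are not rectified), "R" (3x3) and "t" (3): a world point X has camera coordinates R X + t; the wrist camera has in their place "hand_eye" (4x4, takes a point from camera to tool coordinates, whose origin is the TCP and whose axes are the flange's). Camera axes: x right, y down, z forward; pixel columns grow to the right and rows downward; lengths in m; the calibration is good to about 2 mm. A picture is of the moment at which its call begins: read the wrist's pose just before it. camera_info takes no time and is no camera call.
A pose or a line that the arm cannot do raises ctrl.Unreachable and nothing moves.
- ticket.close_job(): hands the job in; it is judged then, once.
Trained networks look in the newest picture that a camera, given by its name, has taken for a name from the list of things; names that differ only in an ending like _2 or _b are one class to them, and where a whole thing is asked for, a point or a joint stands for the part that bears it (a point fixed in the world has none). Each returns a list of dicts, best first, with "p" (0 to 1); they miss things now and then, are a little off and sometimes report something else, mostly with a low value. They report only what shows in the picture. A call takes as long as a camera call.
- models.recognise(camera, target): "point" ([column, row] in pixels, amid what is visible of it).
- models.masks_of(camera, target): "mask" (420x560 bool, what is visible of it) and "point" ([column, row] in pixels, amid what is visible of it).
The state is a dict: "time": time; "qpos": joint angles; "qd": joint speeds; "tau": joint torques, N m; "tcp_pos": TCP position; "eef_rot": TCP orientation; "contact_force": force on the tool from outside, world axes, zero at the start; "wrist_torque": the same for the moment, N m; "width": finger opening in m; "gripper_force": force on a finger pad.
Only numpy, scipy, OpenCV 4.12 (cv2) and the standard library are available. Lean on these libraries where they do the work, as an engineer would, in place of code of your own. Each camera call takes 0.05 s, during which the arm holds its last target. There are 200 camera calls.

### The job

The filter slider must come out of the bench light unit for cleaning. Turn the catch knob on top until its bar points along the slider; the unit is light and slides easily, so bear down on it as you turn and do not let it swing round or get dragged along. Then draw the slider straight out of its channel by its grip fin, keeping it level, and lower it (do not drop it) to lie flat, fin up, wholly inside the white tray, leaving the jar, dish and cup alone.

Things in the scene. Friction and masses are not known exactly. Their poses are not given: they have to be found in the camera images.
- filter_unit: free-standing white light unit, a box 120 (its x) x 110 (its y) x 60 mm high, 1.0 kg, standing loose on four slippery hard plastic feet (friction about 0.16). Origin: centre of its underside, on the bench; z up. The slider comes out of its front face (x = -60 mm), along the unit's -x. The catch knob stands on the middle of its top
- unit_mouth (a point): middle of the channel's mouth in the unit's front face, 60 mm in front (-x) of the unit's centre, 28 mm above the bench; axes as the unit's. The channel is level, 58.4 mm wide and 12.5 mm high (floor 22 mm, roof 34.5 mm above the bench), and runs back to a stop 112 mm behind the mouth
- catch (a joint): catch knob's angle (rad), vertical axis, growing anticlockwise seen from above, range 0 to 1.68. At 0 its bar lies across the unit (along the unit's y), at 1.57 along the unit's x, in line with the slider. Stiff (0.27 N m), no spring. Below it a dog in the channel locks the slider, which is free only within 0.3 rad of 1.57. Without a push down of 12 to 25 N on it the whole unit turns with the knob
- catch_grip (a point): on the knob's axis (unit's centre), at half the height of its bar, 81 mm above the bench. Black bar 44 mm long (this point's y), 14 mm thick (its x), from 68 to 95 mm above the bench, standing on a disc of 50 mm diameter whose top (68 mm above the bench) turns with it: fingertips astride the bar can bear down on this disc
- slider: filter slider, 0.13 kg: aluminium plate 160 (its x) x 56 (its y) x 10 mm with an amber window, rear half (+x) slotted like a fork, black fin on its front part. Origin: centre of its underside. At the start home in the unit, axes as the unit's, origin 30 mm in front (-x) of the unit's centre, 22 mm above the bench; 50 mm stand out. Clear of the unit once drawn 110 mm. Play 1.2 mm each way
- slider_fin (a point): where to grip the fin: 58 mm in front (-x) of the slider's origin, 30 mm above its underside. The fin is 36 mm long (along the slider's x), 14 mm thick (its y), and reaches from 10 to 45 mm above the underside (32 to 67 mm above the bench at the start). Axes as the slider's
- tray: shallow white open tray fixed to the bench, 206 (its x) x 92 (its y) x 14 mm, walls 4 mm thick, inside 198 x 84 mm, inner floor 4 mm above the bench, dark mat inside. Origin: centre of its underside; z up. The slider fits lengthwise, either way round
- stain_jar: bystander: glass staining jar, 62 mm wide, 117 mm tall, behind the work; origin: centre of its underside
- petri_dish: bystander: flat round dish, 64 mm wide, 14 mm high, near the front edge of the bench; origin: centre of its underside
- specimen_cup: bystander: plastic cup with lid, 65 mm wide, 70 mm tall, behind the tray; origin: centre of its underside

How it is judged:
By the outcome, as a careful person would: the job done as asked, in the order asked, and still so for the second after the job is handed in, with the robot touching nothing.
It also fails if it takes over 58 s, if anything falls off the work surface, if the arm or the gripper's body presses on something with over 40 N, if the wrist force passes 120 N, or if a joint passes its speed limit or range.

## Working session

There is one attempt and no reset: what is moved stays moved. The work goes in short steps, each a Python script; the robot and the scene stay as the last script left them, time stands still between calls to the robot, and variables do not carry over. Pictures are saved under pics/ and viewed, at most 10 in all, crops included, and the job is handed in when it is done.

```bash
ls; mkdir -p pics
cat > h.py <<'E'
import numpy as np, cv2
from station import ctrl, get_state, vision, ticket, models
def cloud(name, depth):
    c=vision.camera_info(name); K=np.array(c["mtx"]); d=np.array(c["dist_coeffs"])
    h,w=depth.shape; u,v=np.meshgrid(np.arange(w),np.arange(h))
    p=cv2.undistortPoints(np.stack([u,v],-1).reshape(-1,1,2).astype(np.float64),K,d).reshape(h,w,2)
    P=np.concatenate([p*depth[...,None],depth[...,None]],-1)
    return (P-np.array(c["t"]).ravel())@np.array(c["R"])   # R^T (P-t)
E
python3 - <<'E'
from h import *
np.set_printoptions(precision=4,suppress=True)
for n in ("scene","top"):
    im,d=vision.grab_frame(n); cv2.imwrite(f"pics/{n}0.png",im); np.savez(f"pics/{n}0.npz",im=im,d=d)
    W=cloud(n,d); out={}
    for t in ("filter_unit","catch","slider","slider_fin","tray","stain_jar","petri_dish","specimen_cup"):
        r=models.masks_of(n,t)
        if not r: print(n,t,None); continue
        m=r[0]["mask"]; out[t]=m; q=W[m&(d>0)]
        print(n,t,round(r[0]["p"],2),np.round(r[0]["point"]),m.sum(),"med",np.median(q,0),"lo",np.percentile(q,2,axis=0),"hi",np.percentile(q,98,axis=0))
    np.savez(f"pics/{n}m.npz",**out)
s=get_state(); print(s["time"],s["tcp_pos"],s["eef_rot"],s["width"],ctrl.pinch_z)
E
```

```text
pics
scene filter_unit 0.95 [328. 177.] 1462 med [ 0.5737 -0.1452  0.0573] lo [ 0.5358 -0.2093  0.0074] hi [ 0.6568 -0.0958  0.094 ]
scene catch 0.58 [326. 167.] 235 med [ 0.5979 -0.1597  0.0776] lo [ 0.5786 -0.1723  0.0627] hi [ 0.6224 -0.142   0.0966]
scene slider 0.86 [304. 189.] 326 med [ 0.618  -0.0742  0.034 ] lo [ 0.5932 -0.1098  0.025 ] hi [ 0.6502 -0.0552  0.0683]
scene slider_fin 0.55 [306. 186.] 343 med [ 0.6181 -0.0742  0.034 ] lo [ 0.5929 -0.1075  0.0247] hi [ 0.6505 -0.0553  0.0683]
scene tray 0.58 [232. 296.] 4136 med [0.5088 0.3419 0.0051] lo [0.4529 0.2252 0.0021] hi [0.5621 0.4293 0.0149]
scene stain_jar 0.55 [243. 181.] 825 med [0.7543 0.0172 0.0603] lo [ 0.7398 -0.064   0.0026] hi [0.8012 0.0295 0.1157]
scene petri_dish 0.69 [376. 239.] 457 med [0.3687 0.0169 0.0151] lo [ 0.3422 -0.0185  0.0033] hi [0.3996 0.04   0.0169]
scene specimen_cup 0.65 [202. 226.] 865 med [0.6951 0.2372 0.0526] lo [0.6806 0.2026 0.0069] hi [0.7334 0.2546 0.0708]
top filter_unit 0.82 [399. 206.] 3063 med [ 0.5989 -0.1597  0.0605] lo [ 0.5434 -0.2249  0.0267] hi [ 0.6607 -0.0998  0.0949]
to
[... 212 characters left out ...]
0.6607 -0.0575  0.0689]
top slider_fin 0.9 [364. 197.] 616 med [ 0.623  -0.0814  0.0331] lo [ 0.5975 -0.1102  0.0021] hi [ 0.6591 -0.0575  0.0689]
top tray 0.84 [176. 251.] 3942 med [0.5133 0.3246 0.0047] lo [0.4604 0.2242 0.0005] hi [0.5649 0.4227 0.0156]
top stain_jar 0.86 [321. 133.] 866 med [0.7589 0.0066 0.0956] lo [ 0.7428 -0.0225  0.0035] hi [0.7924 0.0302 0.1173]
top petri_dish 0.79 [322. 314.] 678 med [0.3737 0.0094 0.0143] lo [ 0.3452 -0.0188  0.0104] hi [0.4024 0.0374 0.018 ]
top specimen_cup 0.61 [220. 151.] 815 med [0.7106 0.2205 0.0688] lo [0.6839 0.193  0.0055] hi [0.7433 0.2503 0.0725]
0.9 [ 0.1762 -0.5997  0.2083] [ 0.      0.9898  0.1424 -0.    ] 0.08531701376636174 -0.0187
```

```bash
cat > fit.py <<'E'
from h import *
def load(n):
    z=np.load(f"pics/{n}0.npz"); return z["im"],z["d"],cloud(n,z["d"]),np.load(f"pics/{n}m.npz")
def rect(q,lbl):
    (c,s,a)=cv2.minAreaRect((q[:,:2]*1000).astype(np.float32)); print(lbl,len(q),np.round(c,1),np.round(s,1),round(a,1),"z",np.round(np.median(q[:,2])*1000,1))
E
python3 - <<'E'
from fit import *
for n in ("scene","top"):
    im,d,W,M=load(n); z=W[...,2]; ok=d>0
    box=lambda x0,x1,y0,y1:ok&(W[...,0]>x0)&(W[...,0]<x1)&(W[...,1]>y0)&(W[...,1]<y1)
    B=box(.5,.72,-.26,-.02)
    near=B&(W[...,1]<-.1)
    rect(W[near&(z>.055)&(z<.1)],n+" unit top")
    rect(W[B&(z>.078)&(z<.1)],n+" bar")
    rect(W[B&(z>.05)&(z<.08)&(W[...,1]>-.1)],n+" fin")
    rect(W[B&(z>.026)&(z<.04)&(W[...,1]>-.105)],n+" plate")
    T=M["tray"]&ok&(z>.01); rect(W[T],n+" tray walls"); rect(W[M["tray"]&ok&(z<.01)],n+" tray floor")
im=load("top")[0]; cv2.imwrite("pics/a.png",cv2.resize(im[100:350,80:480],(800,500),interpolation=cv2.INTER_CUBIC))
E
```

```text
scene unit top 818 [ 633.6 -175.5] [122.6 181.6] 74.0 z 61.9
scene bar 171 [ 654.3 -191.7] [ 52.9 159.1] 54.5 z 91.4
scene fin 121 [602.7 -91.6] [77.5 31.8] 30.1 z 59.1
scene plate 226 [609.5 -78.6] [96.1 51. ] 0.9 z 32.7
scene tray walls 691 [509.7 325.1] [ 92.6 208.3] 9.6 z 13.1
scene tray floor 3438 [509.  325.2] [ 92.8 207.2] 9.1 z 4.8
top unit top 2838 [ 637.  -175.8] [121.9 179.6] 74.0 z 60.8
top bar 225 [ 656.1 -193.7] [ 49.7 157.5] 55.1 z 94.1
top fin 162 [606.8 -92.3] [78.1 32.6] 29.7 z 65.6
top plate 413 [612.1 -79.1] [51.3 94.3] 88.5 z 32.3
top tray walls 493 [512.8 323.8] [ 92.6 206.8] 9.9 z 13.6
top tray floor 3436 [511.4 322.2] [ 89.3 205.8] 9.9 z 4.3
```

View pics/a.png

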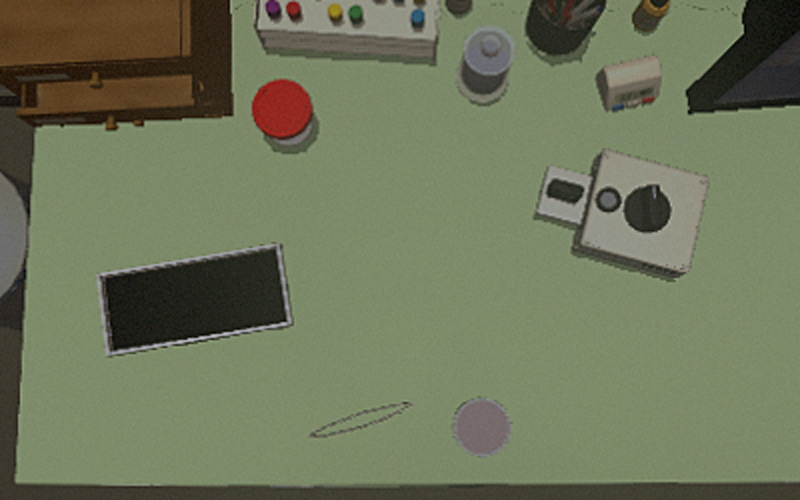

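```bash
cat >> h.py <<'E'
from scipy.spatial.transform import Rotation as R_
def quat(psi):  # tool down, closing line (tool y) at yaw psi (deg)
    p=np.radians(psi); y=np.array([np.cos(p),np.sin(p),0]); z=np.array([0,0,-1.]); x=np.cross(y,z)
    q=R_.from_matrix(np.stack([x,y,z],1)).as_quat(); return np.r_[q[3],q[:3]]
E
python3 - <<'E'
from fit import *
np.set_printoptions(precision=3,suppress=True)
for n in ("scene","top"):
    im,d,W,M=load(n); z=W[...,2]
    m=(cv2.morphologyEx(M["filter_unit"].astype(np.uint8),cv2.MORPH_OPEN,np.ones((3,3)))>0)&(d>0)&(z>.055)&(z<.066)
    rect(W[m],n+" unit"); 
    q=W[M["slider"]&(d>0)]; rect(q[q[:,2]>.05],n+" fin"); rect(q[(q[:,2]>.026)&(q[:,2]<.036)],n+" plate")
    q=W[M["catch"]&(d>0)]; rect(q[q[:,2]>.08],n+" bar");rect(q[q[:,2]>.066],n+" disc")
q=None
for psi in (-105,-15,9.6,75,165,189.6):
    for pos in ((.6,-.16,.25),(.6,-.16,.07)): print(psi,pos,ctrl.ik(np.array(pos),quat(psi)))
print(vision.camera_info("wrist"))
E
```

```text
scene unit 558 [ 600.2 -165.9] [122.5 111.5] 74.6 z 61.1
scene fin 83 [620.2 -77.6] [35.3 11.6] 63.1 z 60.3
scene plate 169 [621.5 -86.3] [60.4 55.7] 74.6 z 32.6
scene bar 103 [ 600.7 -161. ] [44.9 14.5] 10.9 z 89.6
scene disc 212 [ 598.1 -155.4] [48.6 28.9] 14.9 z 79.4
top unit 2356 [ 603.8 -166.3] [121.6 110.3] 74.5 z 60.3
top fin 136 [627.8 -81.1] [36.4 16. ] 77.3 z 66.4
top plate 417 [626.9 -83.8] [50.8 56.9] 74.8 z 32.2
top bar 177 [ 603.7 -166. ] [43.5 14.9] 2.5 z 94.1
top disc 401 [ 603.5 -166.5] [46.7 46.5] 83.7 z 71.5
-105 (0.6, -0.16, 0.25) [ 0.411  0.478 -0.312  1.441  0.15   1.245 -1.749]
-105 (0.6, -0.16, 0.07) [ 0.339  0.633 -0.193  1.686  0.154  0.838 -1.753]
-15 (0.6, -0.16, 0.25) [ 0.659  0.545 -0.758  1.438  0.378  1.308 -0.386]
-15 (0.6, -0.16, 0.07) [ 0.582  0.689 -0.609  1.683  0.474  0.921 -0.474]
9.6 (0.6, -0.16, 0.25) [ 0.712  0.572 -0.866  1.437  0.439  1.333 -0.011]
9.6 (0.6, -0.16, 0.07) [ 0.628  0.71  -0.694  1.682  0.538  0.95  -0.102]
75 (0.6, -0.16, 0.25) [ 0.756  0.602 -0.967  1.436  0.497  1.361  1.079]
75 (0.6, -0.16, 0.07) [ 0.725  0.771 -0.893  1.681  0.685  1.032  0.91 ]
165 (0.6, -0.16, 0.25) [-0.357  0.7    1.151  1.452 -0.64   1.4   -2.592]
165 (0.6, -0.16, 0.07) [-0.356  0.927  1.15   1.695 -0.921  1.161 -2.346]
189.6 (0.6, -0.16, 0.25) [ 0.239  0.467 -0.028  1.444  0.014  1.231 -2.765]
189.6 (0.6, -0.16, 0.07) [ 0.158  0.632  0.104  1.689 -0.083  0.825 -2.676]
{'mtx': array([[303.9  ,   0.   , 277.783],
       [  0.   , 303.9  , 210.122],
       [  0.   ,   0.   ,   1.   ]]), 'dist_coeffs': array([-0.01,  0.  ,  0.  ,  0.  ,  0.  ]), 'hand_eye': array([[-0.001, -0.954, -0.299,  0.076],
       [ 1.   , -0.001, -0.001, -0.001],
       [ 0.   , -0.299,  0.954, -0.166],
       [ 0.   ,  0.   ,  0.   ,  1.   ]])}
```

Run:
```python
from fit import *
im,d,W,M=load("top"); q=W[d>0]
im,d,W2,M=load("scene"); q=np.r_[q,W2[d>0]]
xs=np.arange(.2,.9,.05); ys=np.arange(-.6,.45,.05)
print("x\\y",np.round(ys*100).astype(int))
for x in xs[::-1]:
    print(int(round(x*100)),[int(100*np.percentile(s,98)) if len(s:=q[(abs(q[:,0]-x-.025)<.025)&(abs(q[:,1]-y-.025)<.025)][:,2])>3 else -9 for y in ys])
```

```text
x\y [-60 -55 -50 -45 -40 -35 -30 -25 -20 -15 -10  -5   0   5  10  15  20  25
  30  35  40]
85 [48, 48, 48, 48, 48, 48, 47, 48, 48, 17, 48, 48, 48, 48, 48, 48, 48, 48, 47, 21, 21]
80 [0, 1, -9, 48, 47, 1, 0, 4, 9, 13, 10, 9, 5, 9, 9, 9, 9, 21, 21, 21, 21]
75 [1, 1, 1, 4, 3, 1, 0, 0, 4, 12, 12, 11, 11, 8, 7, 7, 7, 21, 21, 21, 21]
70 [42, 42, 42, 42, 41, 41, 43, 43, 3, 3, 0, 9, 9, 0, 0, 7, 7, 21, 21, 21, 21]
65 [0, 0, 0, 0, 0, 0, 0, 32, 6, 6, 3, 0, 0, 0, 0, 5, 7, 14, 15, 15, 15]
60 [0, 0, 0, 0, 0, 0, 0, 6, 9, 6, 6, 0, 0, 0, 0, 0, 0, 0, 0, 0, 0]
55 [0, 0, 0, 0, 0, 0, 0, 6, 9, 6, 5, 0, 0, 0, 0, 0, 1, 1, 1, 1, 0]
50 [0, 0, 0, 0, 0, 0, 0, 6, 6, 0, 0, 0, 0, 0, 0, 0, 1, 0, 0, 1, 1]
45 [0, 0, 0, 0, 0, 0, 0, 0, 0, 0, 0, 0, 0, 0, 0, 0, 1, 1, 1, 1, 1]
40 [0, 0, 0, 0, 0, 0, 0, 0, 0, 0, 0, 0, 1, 0, 0, 0, 0, 0, 0, 0, 0]
35 [0, 0, 0, 0, 0, 0, 0, 0, 0, 0, 0, 1, 1, 0, 0, 1, 0, 0, 0, 0, 0]
30 [0, 0, 0, 0, 0, 0, 0, 0, 0, 0, 0, 1, 1, 0, 0, 0, 0, 0, 0, 0, 0]
25 [-74, -74, -74, -74, -74, -74, -74, -74, -74, -9, -9, -9, -9, -9, -9, -9, -9, -9, -9, -9, -9]
20 [46, -74, -74, -74, -74, -74, -74, -74, -74, -74, -74, -74, -74, -74, -73, -74, -74, -74, -74, -74, -74]
```

```bash
cat >> h.py <<'E'
def wristcloud(depth,s):
    c=vision.camera_info("wrist"); K=np.array(c["mtx"]); d=np.array(c["dist_coeffs"])
    h,w=depth.shape; u,v=np.meshgrid(np.arange(w),np.arange(h))
    p=cv2.undistortPoints(np.stack([u,v],-1).reshape(-1,1,2).astype(np.float64),K,d).reshape(h,w,2)
    P=np.concatenate([p*depth[...,None],depth[...,None]],-1)
    H=np.array(c["hand_eye"]); q=np.array(s["eef_rot"]); Rt=R_.from_quat(np.r_[q[1:],q[0]]).as_matrix()
    return (P@H[:3,:3].T+H[:3,3])@Rt.T+np.array(s["tcp_pos"])
def rect(q,lbl):
    if len(q)<5: print(lbl,len(q)); return
    (c,s,a)=cv2.minAreaRect((q[:,:2]*1000).astype(np.float32)); print(lbl,len(q),np.round(c,1),np.round(s,1),round(a,1),"z",np.round(np.median(q[:,2])*1000,1))
def look(name):
    s=get_state(); im,d=vision.grab_frame("wrist"); cv2.imwrite(f"pics/{name}.png",im)
    W=wristcloud(d,s); z=W[...,2]; M={}
    for t in ("filter_unit","catch","slider"):
        r=models.masks_of("wrist",t)
        M[t]=(r[0]["mask"] if r else np.zeros(d.shape,bool)); print(t,r and (round(r[0]["p"],2),np.round(r[0]["point"])))
    sel=lambda t,a,b:W[(cv2.morphologyEx(M[t].astype(np.uint8),cv2.MORPH_OPEN,np.ones((3,3)))>0)&(d>0)&(z>a)&(z<b)]
    rect(sel("filter_unit",.056,.064),"unit"); rect(sel("catch",.085,.1),"bar"); rect(sel("catch",.064,.1),"disc")
    rect(sel("slider",.055,.075),"fin"); rect(sel("slider",.028,.036),"plate")
    np.savez(f"pics/{name}.npz",im=im,d=d,W=W,**M); return im,d,W,M
E
python3 - <<'E'
from h import *
np.set_printoptions(precision=3,suppress=True)
ctrl.movep(np.array([.5,-.25,.25]),quat(20)); print(get_state()["qpos"])
ctrl.movep(np.array([.615,-.13,.20]),quat(75)); s=get_state(); print(s["qpos"],s["tcp_pos"],s["time"],s["contact_force"])
look("w1")
print(ctrl.ik(np.array([.603,-.166,.075]),quat(75)),ctrl.ik(np.array([.603,-.166,.075]),quat(165)))
E
```

```text
[ 0.931  0.446 -0.784  1.603  0.33   1.23   0.43 ]
[ 0.709  0.664 -0.983  1.497  0.564  1.286  0.969] [ 0.615 -0.131  0.199] 3.3667 [ 0.546  0.253 -0.066]
filter_unit (0.76, array([243., 184.]))
catch (0.75, array([242., 193.]))
slider (0.98, array([323., 185.]))
unit 9860 [ 601.6 -165.2] [120.1 109.3] 74.7 z 60.2
bar 750 [ 601.9 -165.1] [44.1 14.4] 1.3 z 94.9
disc 1933 [ 600.8 -164.9] [49.1 47.5] 81.3 z 69.2
fin 554 [620.6 -84.7] [47.4 38.3] 74.0 z 66.7
plate 1466 [624.1 -82.3] [48.2 55.5] 74.5 z 32.1
[ 0.738  0.776 -0.908  1.663  0.689  1.053  0.919] [ 0.869  0.948 -1.278  1.661  0.947  1.281  2.276]
```

View pics/w1.png

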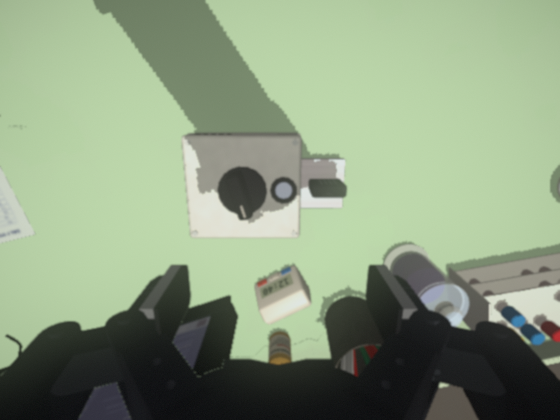

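Run:
```python
from h import *
z=np.load("pics/w1.npz"); W=z["W"]; im=z["im"]
b=W[(W[...,2]>.088)&(abs(W[...,0]-.602)<.04)&(abs(W[...,1]+.165)<.04)&(z["d"]>0)]
c=b[:,:2].mean(0); w,v=np.linalg.eigh(np.cov((b[:,:2]-c).T)); print(c,np.degrees(np.arctan2(v[1,1],v[0,1])),np.sqrt(12*w))
f=W[(W[...,2]>.060)&(abs(W[...,0]-.6226)<.03)&(abs(W[...,1]+.08)<.028)&(z["d"]>0)]; rect(f,"fin")
c=cv2.convertScaleAbs(im[130:245,170:360],alpha=1.8,beta=25)
cv2.imwrite("pics/w1c.png",cv2.resize(c,None,fx=4,fy=4,interpolation=cv2.INTER_CUBIC))
```

```text
[ 0.59495885 -0.16640503] 83.35091934932089 [0.02343321 0.07529365]
fin 18894 [621.2 -87.4] [63.7 31.7] 59.4 z 294.3
```

View pics/w1c.png

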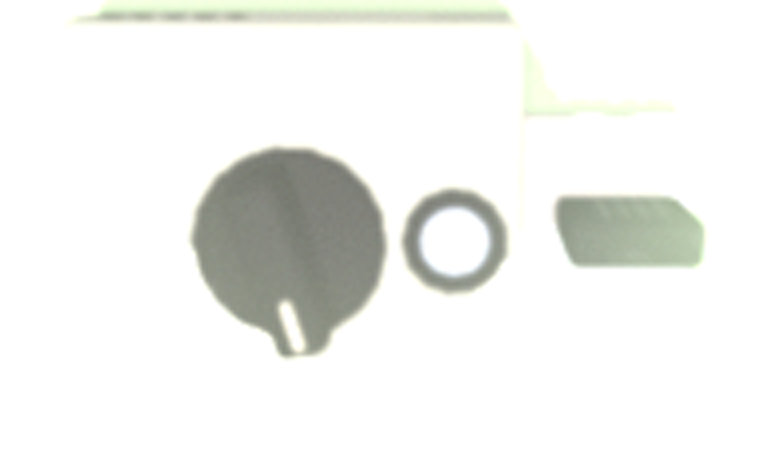

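Run:
```python
from h import *
np.set_printoptions(precision=4,suppress=True)
C=np.array([.602,-.1653]); q=quat(91.4)
ctrl.movep(np.r_[C,.14],q); print(get_state()["qpos"],get_state()["contact_force"])
ctrl.movel(np.r_[C,.076],q,max_speed=.08); s=get_state(); print(s["tcp_pos"],s["contact_force"])
ctrl.close_gripper(40); s=get_state(); print(s["width"],s["gripper_force"],s["contact_force"],s["wrist_torque"],s["time"])
z=.076
while z>.064:
    z-=.001; ctrl.movel(np.r_[C,z],q,max_speed=.03); s=get_state(); f=s["contact_force"]; print(round(z,4),s["tcp_pos"],f)
    if f[2]>14: break
print(s["wrist_torque"],s["time"],s["qpos"])
```

```text
[ 0.7938  0.7382 -1.0276  1.5937  0.6661  1.1992  1.2186] [ 0.4681 -0.4892  1.0516]
[ 0.6024 -0.1652  0.0764] [-0.4367  0.9117 -0.1293]
0.00013901605430415343 0.0 [0.0625 0.2043 0.7715] [ 0.0039  0.0199 -0.0186] 5.6667
0.075 [ 0.6019 -0.1653  0.0749] [-0.2943  0.3198  0.0556]
0.074 [ 0.6019 -0.1653  0.0739] [-0.2149  0.2844 -0.3872]
0.073 [ 0.6019 -0.1653  0.0729] [ 0.4638 -0.213   0.2934]
0.072 [ 0.6022 -0.1653  0.0722] [-0.0903  0.1279  2.3185]
0.071 [ 0.6023 -0.1653  0.0721] [-2.3408 -0.1731  9.5349]
0.07 [ 0.6023 -0.1652  0.072 ] [-5.4286 -1.2198 16.6741]
[-0.0781  1.1299  0.0145] 7.1667 [ 0.7675  0.8049 -0.9778  1.6697  0.7453  1.0816  1.1548]
```

Run:
```python
from h import *
C=np.array([.602,-.1653])
for n in ("top","scene"):
    im,d=vision.grab_frame(n); cv2.imwrite(f"pics/{n}1.png",im)
    np.savez(f"pics/{n}1.npz",im=im,d=d)
    if n=="top": t=im[110:290,300:500]
    else: s=im[90:270,230:430]
im,d=vision.grab_frame("wrist"); cv2.imwrite("pics/w2.png",im)
r=lambda a:cv2.resize(a,(400,360),interpolation=cv2.INTER_CUBIC)
cv2.imwrite("pics/b.png",np.hstack([r(t),r(s)]))
```

```text
(no output)
```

View pics/b.png

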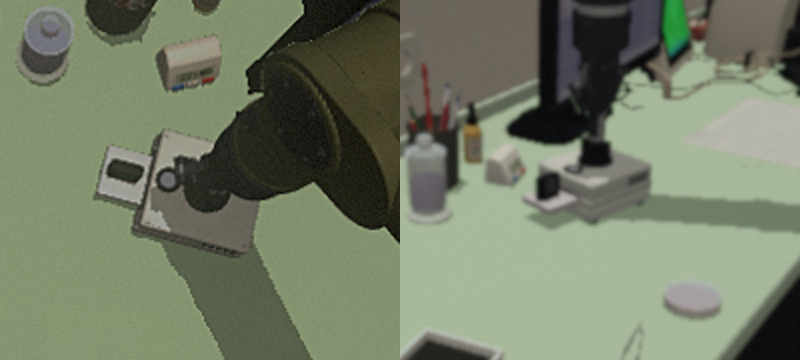

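View pics/w2.png

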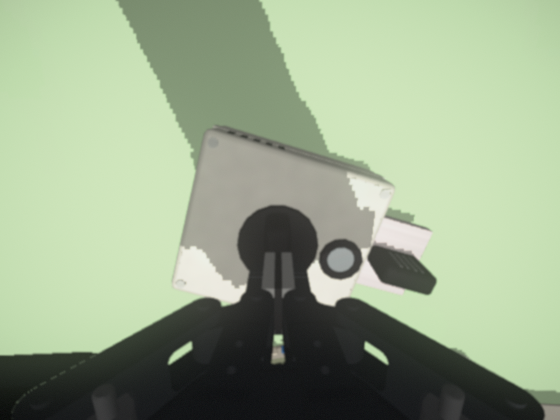

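Run:
```python
from h import *
np.set_printoptions(precision=4,suppress=True)
s=get_state(); print({k:s[k] for k in ("time","width","gripper_force","tcp_pos","contact_force")})
im,d=vision.grab_frame("wrist"); W=wristcloud(d,s)
for r in range(195,330,8): print(r,[tuple((W[r,c]*1000).round().astype(int)) for c in (245,262,269,278,288,295,310)])
```

```text
{'time': 7.3167, 'width': -0.000430147681977543, 'gripper_force': 8.13423614425119, 'tcp_pos': array([ 0.6024, -0.1653,  0.072 ]), 'contact_force': array([-5.0852, -0.6623, 16.3971])}
195 [(np.int64(572), np.int64(-185), np.int64(60)), (np.int64(572), np.int64(-175), np.int64(61)), (np.int64(572), np.int64(-171), np.int64(62)), (np.int64(572), np.int64(-165), np.int64(60)), (np.int64(572), np.int64(-159), np.int64(60)), (np.int64(571), np.int64(-155), np.int64(61)), (np.int64(571), np.int64(-146), np.int64(61))]
203 [(np.int64(577), np.int64(-185), np.int64(61)), (np.int64(577), np.int64(-175), np.int64(60)), (np.int64(577), np.int64(-171), np.int64(60)), (np.int64(577), np.int64(-165), np.int64(60)), (np.int64(577), np.int64(-159), np.int64(60)), (np.int64(576), np.int64(-155), np.int64(61)), (np.int64(577), np.int64(-146), np.int64(60))]
211 [(np.int64(583), np.int64(-185), np.int64(60)), (np.int64(580), np.int64(-174), np.int64(67)), (np.int64(580), np.int64(-170), np.int64(68)), (np.int64(579), np.int64(-165), np.int64(68)), (np.int64(580), np.int64(-159), np.int64(67)), (np.int6
[... 4114 characters left out ...]
), np.int64(146))]
315 [(np.int64(591), np.int64(-176), np.int64(150)), (np.int64(590), np.int64(-170), np.int64(151)), (np.int64(591), np.int64(-168), np.int64(150)), (np.int64(603), np.int64(-164), np.int64(133)), (np.int64(590), np.int64(-161), np.int64(151)), (np.int64(590), np.int64(-159), np.int64(151)), (np.int64(590), np.int64(-154), np.int64(150))]
323 [(np.int64(585), np.int64(-175), np.int64(161)), (np.int64(585), np.int64(-170), np.int64(162)), (np.int64(593), np.int64(-168), np.int64(151)), (np.int64(607), np.int64(-164), np.int64(133)), (np.int64(589), np.int64(-162), np.int64(156)), (np.int64(585), np.int64(-160), np.int64(161)), (np.int64(585), np.int64(-155), np.int64(161))]
```

Run:
```python
from h import *
np.set_printoptions(precision=4,suppress=True)
z=np.load("pics/w1.npz"); T=z["W"]-np.array([.615,-.131,.199]); ok=z["d"]>0
m=ok&(T[...,2]>-.1)&(z["d"]<.25)
print("open: lowest finger z rel TCP",np.percentile(T[m][:,2],[0,.1,.5,1,2,5]))
H=np.array(vision.camera_info("wrist")["hand_eye"]); print(H)
ctrl.movel(np.array([.602,-.1653,.13]),max_speed=.1)
def tip():
    s=get_state(); im,d=vision.grab_frame("wrist"); W=wristcloud(d,s)
    T=W-np.array(s["tcp_pos"]); m=(d>0)&(T[...,2]>-.03)&(d<.25)
    print("w",s["width"],s["gripper_force"],"tcp",s["tcp_pos"],"finger lowest",np.percentile(T[m][:,2],[0,1,2,5]),s["contact_force"])
    return im
tip(); im=None
s=get_state(); im,d=vision.grab_frame("wrist"); W=wristcloud(d,s)-np.array(s["tcp_pos"])
for r in range(195,330,8): print(r,[tuple((W[r,c]*1000).round().astype(int).tolist()) for c in (262,269,278,288,295)])
cv2.imwrite("pics/w3.png",im)
```

```text
open: lowest finger z rel TCP [-0.0396 -0.0365 -0.0308 -0.025  -0.0156  0.0442]
[[-0.0007 -0.9547 -0.2976  0.0763]
 [ 1.     -0.0008  0.0001  0.0007]
 [-0.0003 -0.2976  0.9547 -0.1658]
 [ 0.      0.      0.      1.    ]]
w -2.6951278183517395e-06 0.0 tcp [ 0.6016 -0.1655  0.1295] finger lowest [-0.03   -0.0247 -0.0195  0.0082] [ 0.3894 -0.7657  0.2409]
195 [(-18, -12, -60), (-20, -6, -52), (-21, 0, -47), (-18, 8, -62), (-18, 14, -61)]
203 [(-11, -12, -61), (-19, -6, -35), (-19, 0, -33), (-12, 8, -61), (-12, 14, -61)]
211 [(-5, -12, -61), (-13, -6, -34), (-13, 1, -34), (-5, 9, -61), (-5, 14, -62)]
219 [(2, -12, -62), (-7, -6, -36), (-8, 1, -34), (2, 9, -61), (1, 14, -60)]
227 [(8, -12, -60), (-1, -5, -35), (-2, 1, -34), (8, 9, -61), (8, 15, -62)]
235 [(15, -12, -61), (5, -5, -35), (5, 1, -35), (15, 9, -61), (15, 15, -61)]
243 [(26, -12, -70), (11, -5, -35), (10, 1, -34), (22, 10, -61), (25, 16, -69)]
251 [(33, -12, -68), (17, -5, -35), (16, 1, -33), (33, 10, -70), (33, 16, -69)]
259 [(40, -12, -68), (-11, -4, 35), (-11, 1, 35), (-11, 5, 35), (40, 16, -70)]
267 [(-7, -7, 35), (-11, -4, 43), (-11, 1, 43), (-11, 5, 43), (-7, 9, 36)]
275 [(-7, -7, 43), (-11, -3, 50), (-11, 1, 50), (-11, 5, 50), (-8, 8, 43)]
283 [(-11, -6, 56), (-11, -3, 56), (-11, 1, 56), (-11, 5, 56), (-8, 8, 51)]
291 [(-12, -6, 64), (-9, -3, 60), (-10, 1, 61), (-12, 4, 65), (-14, 7, 66)]
299 [(-12, -5, 69), (-12, -3, 69), (-6, 1, 61), (-12, 4, 70), (-13, 7, 70)]
307 [(-12, -5, 75), (-11, -3, 73), (-3, 1, 61), (-12, 4, 74), (-11, 7, 73)]
315 [(-12, -5, 79), (-11, -3, 78), (1, 1, 62), (-12, 4, 78), (-12, 6, 79)]
323 [(-17, -4, 89), (-8, -3, 78), (5, 1, 61), (-12, 4, 83), (-17, 5, 89)]
```

View pics/w3.png

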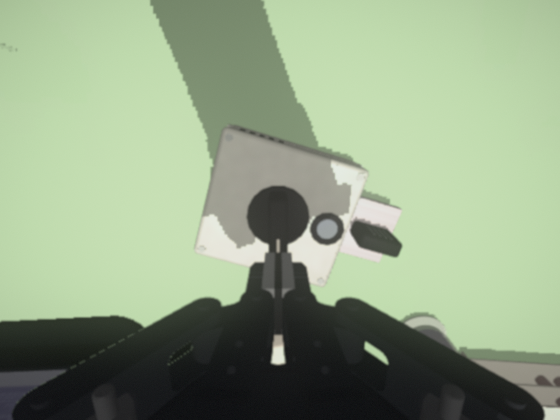

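Run:
```python
from h import *
np.set_printoptions(precision=4,suppress=True)
C=np.array([.602,-.1653]); q=quat(91.4)
ctrl.ungrasp(); look("w4"); z=np.load("pics/w4.npz"); T=z["W"]-np.array(get_state()["tcp_pos"])
m=(z["d"]>0)&(abs(T[...,0])<.03)&(abs(T[...,1])>.034)&(abs(T[...,1])<.06)&(T[...,2]>-.03); print("open tips above TCP:",np.percentile(T[m][:,2],[0,1,5]),m.sum())
ctrl.movel(np.r_[C,.070],q,max_speed=.1)
for h in (.064,.058,.053,.049):
    ctrl.movel(np.r_[C,h],q,max_speed=.04); f=get_state()["contact_force"]; print(h,f)
    if f[2]>4: break
else:
    ctrl.close_gripper(20)
s=get_state(); print(s["width"],s["gripper_force"],s["contact_force"],s["wrist_torque"],s["tcp_pos"],s["time"])
```

```text
filter_unit (0.75, array([276., 203.]))
catch (0.89, array([276., 217.]))
slider (0.72, array([371., 234.]))
unit 15173 [ 601.5 -165.2] [119.6 109.2] 74.7 z 60.2
bar 1147 [ 601.4 -164.9] [43.3 13.5] 1.1 z 94.9
disc 3134 [ 601.1 -165.3] [47.7 49.4] 2.5 z 68.8
fin 820 [624.9 -80.4] [36.1 15. ] 74.8 z 66.6
plate 1581 [625.3 -79.1] [41.8 56.6] 73.1 z 32.2
open tips above TCP: [0.0355 0.0398 0.0466] 16283
0.064 [ 0.424  -0.222  -0.5077]
0.058 [-0.3798 -0.5159  0.8176]
0.053 [ 0.1465 -0.5007 -0.0917]
0.049 [ 0.3963  0.0404 -1.0935]
0.013618634130252499 23.404023349285126 [ 0.1758 -0.3741  1.0094] [-0.0938  0.0555 -0.0005] [ 0.602  -0.1654  0.0491] 11.725
```

Run:
```python
from h import *
np.set_printoptions(precision=3,suppress=True)
C=np.array([.602,-.1653]); q=quat(91.4)
ctrl.close_gripper(50); z=.049
while z>.036:
    z-=.001; ctrl.movel(np.r_[C,z],q,max_speed=.04); s=get_state(); f=s["contact_force"]
    if f[2]>1.5: print(round(z,4),s["tcp_pos"],f)
    if f[2]>15: break
print(s["width"],s["wrist_torque"],s["time"])
```

```text
0.048 [ 0.602 -0.165  0.049] [-4.043 -1.084 10.863]
0.047 [ 0.602 -0.165  0.049] [-6.047 -1.163 19.516]
0.01344959514597713 [-0.224  1.394 -0.032] 12.4417
```

```bash
cat > turn.py <<'E'
from h import *
import json,sys
np.set_printoptions(precision=3,suppress=True)
def run(psis,C,z,C0=np.array([.602,-.1653])):
    for p in psis:
        ctrl.movel(np.r_[C,z],quat(p),max_speed=.05); 
        fs=[]
        for _ in range(3): fs.append(get_state()["contact_force"]); ctrl.pause(.02)
        f=np.mean(fs,0); s=get_state()
        print(round(p,1),C*1000,round(z*1000,2),f,s["wrist_torque"],round(s["time"],2),round(s["width"]*1000,1))
        if f[2]>32: break
        C=C0+np.clip(C+np.clip(f[:2]*5e-5,-2e-4,2e-4)-C0,-.0015,.0015); z+=np.clip((f[2]-20.5)/9000*.7,-.0015,.0015)
    json.dump([p,list(C),z],open("st.json","w"))
E
python3 - <<'E'
from turn import *
run([91.4]*5+[93,95],np.array([.602,-.1653]),.047)
E
```

```text
91.4 [ 602.  -165.3] 47.0 [-6.272 -1.767 18.315] [-0.225  1.378  0.045] 12.74 12.5
91.4 [ 601.8   -165.388] 46.83 [-5.469 -1.914 19.257] [-0.224  1.406 -0.025] 13.04 13.1
91.4 [ 601.6   -165.484] 46.73 [-5.39  -1.427 19.017] [-0.178  1.258  0.055] 13.34 12.7
91.4 [ 601.4   -165.555] 46.62 [-5.356 -1.414 19.816] [-0.139  1.27  -0.008] 13.64 12.7
91.4 [ 601.2   -165.626] 46.56 [-4.588 -1.214 20.075] [-0.171  1.172 -0.026] 13.94 13.2
93 [ 601.    -165.687] 46.53 [-3.972 -1.149 19.711] [-0.211  1.019 -0.027] 14.24 13.1
95 [ 600.801 -165.744] 46.47 [-3.184 -0.626 19.137] [-0.152  0.963  0.038] 14.54 12.8
```

Run:
```python
from turn import *
p,C,z=json.load(open("st.json")); run(list(np.arange(99,128,4.)),np.array(C),z)
s=get_state(); im,d=vision.grab_frame("wrist"); cv2.imwrite("pics/w5.png",im); W=wristcloud(d,s)
r=models.masks_of("wrist","filter_unit"); m=r[0]["mask"]&(d>0)&(abs(W[...,2]-.06)<.005); rect(W[m],"unit"); print(s["qpos"])
```

```text
99.0 [ 600.642 -165.776] 46.36 [-3.268 -1.243 20.437] [-0.278  0.94   0.255] 14.84 12.7
103.0 [ 600.5   -165.838] 46.36 [-2.179 -1.025 19.976] [-0.201  0.859  0.209] 15.14 13.0
107.0 [ 600.5   -165.889] 46.32 [-3.151 -0.175 19.797] [-0.18   0.87   0.211] 15.44 13.0
111.0 [ 600.5   -165.898] 46.26 [-3.251 -0.933 20.001] [-0.224  0.808  0.285] 15.74 13.0
115.0 [ 600.5   -165.944] 46.23 [-3.35  -1.661 20.213] [-0.196  0.848  0.258] 16.04 12.7
119.0 [ 600.5   -166.027] 46.2 [-2.713 -1.315 20.215] [-0.154  0.887  0.203] 16.34 12.7
123.0 [ 600.5   -166.093] 46.18 [-2.882 -0.872 20.1  ] [-0.154  0.937  0.23 ] 16.64 13.2
127.0 [ 600.5   -166.137] 46.15 [-2.933 -1.351 20.3  ] [-0.152  0.951  0.253] 16.94 13.1
unit 25709 [ 601.6 -165. ] [119.6 109.5] 74.8 z 60.1
[ 0.816  0.892 -1.101  1.693  0.877  1.127  1.67 ]
```

View pics/w5.png

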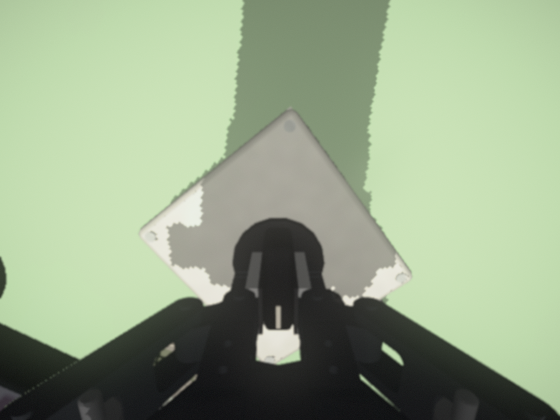

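Run:
```python
from turn import *
p,C,z=json.load(open("st.json")); run(list(np.arange(131,164,4.))+[166.],np.array(C),z)
s=get_state(); im,d=vision.grab_frame("wrist"); cv2.imwrite("pics/w6.png",im); W=wristcloud(d,s)
r=models.masks_of("wrist","filter_unit"); m=r[0]["mask"]&(d>0)&(abs(W[...,2]-.06)<.005); rect(W[m],"unit"); print(s["qpos"])
b=W[(d>0)&(abs(W[...,2]-.094)<.004)&(np.hypot(W[...,0]-.6016,W[...,1]+.165)<.03)]; rect(b,"bar")
```

```text
131.0 [ 600.5   -166.204] 46.13 [-3.08  -0.237 20.418] [-0.128  0.932  0.267] 17.34 12.8
135.0 [ 600.5   -166.216] 46.13 [-2.629 -1.493 20.273] [-0.149  0.902  0.168] 17.64 13.2
139.0 [ 600.5   -166.291] 46.11 [-2.875 -0.522 19.854] [-0.109  0.922  0.237] 17.94 13.3
143.0 [ 600.5   -166.317] 46.06 [-3.368 -0.653 20.875] [-0.148  0.891  0.267] 18.24 13.1
147.0 [ 600.5   -166.349] 46.09 [-3.223 -0.536 20.731] [-0.193  0.884  0.229] 18.54 12.9
151.0 [ 600.5   -166.376] 46.11 [-2.554 -1.393 20.037] [-0.128  0.888  0.25 ] 18.84 13.2
155.0 [ 600.5   -166.446] 46.07 [-2.101 -0.649 19.971] [-0.102  0.855  0.208] 19.14 13.0
159.0 [ 600.5   -166.478] 46.03 [-2.963 -0.246 20.474] [-0.063  0.849  0.274] 19.44 13.1
163.0 [ 600.5   -166.491] 46.03 [-2.669 -0.197 20.475] [-0.085  0.922  0.241] 19.74 13.3
166.0 [ 600.5   -166.501] 46.03 [-2.364 -0.375 20.74 ] [-0.103  0.889  0.143] 20.04 12.8
unit 23608 [ 602.  -165.4] [118.7 110.6] 74.7 z 60.2
[ 0.86   0.965 -1.241  1.692  0.972  1.227  2.275]
bar 3044 [ 601.9 -165.4] [37.5 37.4] 30.8 z 95.0
```

Run:
```python
from turn import *
q=quat(166)
ctrl.movel(np.array([.6017,-.1656,.0482]),q,max_speed=.05); print(get_state()["contact_force"])
ctrl.ungrasp(); print(get_state()["contact_force"])
ctrl.movel(np.array([.6017,-.1653,.13]),q,max_speed=.12)
ctrl.movep(np.array([.60,-.12,.17]),quat(75)); s=get_state(); look("w7"); print(s["time"],s["qpos"])
fp=np.array([.6016,-.1652])+.088*np.array([np.cos(np.radians(74.8)),np.sin(np.radians(74.8))]); print(fp, ctrl.ik(np.r_[fp,.03],quat(-15)))
```

```text
[-2.766 -0.653  9.945]
[-0.714  0.379  0.451]
filter_unit (0.69, array([230., 204.]))
catch (0.95, array([227., 219.]))
slider (0.68, array([320., 207.]))
unit 11205 [ 601.5 -164.8] [120.1 109.5] 74.7 z 60.2
bar 929 [ 601.7 -164.7] [43.8 14.4] 76.0 z 94.8
disc 2238 [ 601.8 -163.3] [50.  46.6] 7.9 z 74.0
fin 627 [624.5 -80. ] [35.6 13.5] 75.1 z 66.6
plate 1547 [624.2 -82.1] [48.4 55.3] 74.6 z 32.2
23.2 [ 0.704  0.66  -0.96   1.589  0.569  1.197  0.938]
[ 0.625 -0.08 ] [ 0.361  0.723 -0.458  1.693  0.411  0.823 -0.543]
```

Run:
```python
from turn import *
a=np.radians(74.8); u=np.array([np.cos(a),np.sin(a)]); F=np.array([.6247,-.0799]); q=quat(-15.2)
ctrl.movep(np.r_[F,.12],q); print(get_state()["qpos"],get_state()["time"])
ctrl.movel(np.r_[F,.05],q,max_speed=.12)
ctrl.movel(np.r_[F,.017],q,max_speed=.06); s=get_state(); print(s["contact_force"])
ctrl.close_gripper(25); s=get_state(); print(s["width"],s["contact_force"],s["wrist_torque"])
ctrl.close_gripper(70); s=get_state(); print(s["width"],s["contact_force"],s["wrist_torque"],s["tcp_pos"],s["time"])
```

```text
[ 0.39   0.624 -0.507  1.605  0.343  1.003 -0.488] 24.6833
[ 0.018 -0.388  0.189]
0.01334100888060126 [-0.257 -0.736  2.007] [-0.053  0.042 -0.021]
0.013215826864473517 [-0.915 -0.52   3.58 ] [-0.149  0.179 -0.02 ] [ 0.625 -0.08   0.017] 26.9833
```

Run:
```python
from turn import *
a=np.radians(74.8); u=np.array([np.cos(a),np.sin(a)]); n=np.array([-u[1],u[0]]); F=np.array([.6247,-.0799]); q=quat(-15.2)
z=.0175; lat=0
for dd in [0,0,.006,.014,.026,.038,.05,.062,.074,.086,.098,.110,.122]:
    ctrl.movel(np.r_[F+u*dd+n*lat,z],q,max_speed=.05); fs=[]
    for _ in range(3): fs.append(get_state()["contact_force"]); ctrl.pause(.02)
    f=np.mean(fs,0); s=get_state(); fu,fn=f[:2]@u,f[:2]@n
    print(round(dd*1000),"z",round(z*1000,2),"fu %.2f fn %.2f fz %.2f"%(fu,fn,f[2]),s["wrist_torque"],round(s["width"]*1000,1),round(s["time"],2))
    if abs(fu)>8 or abs(f[2])>12: break
    z+=np.clip((f[2]+.6)*8e-5,-.0003,.0003); lat+=np.clip(fn*5e-5,-.0001,.0001)
json.dump([dd,lat,z],open("st2.json","w"))
im,d=vision.grab_frame("top"); cv2.imwrite("pics/top2.png",cv2.resize(im[110:290,260:500],(800,600))); W=cloud("top",d)
r=models.masks_of("top","filter_unit"); m=r[0]["mask"]&(d>0)&(abs(W[...,2]-.06)<.005); rect(W[m],"unit(top)")
```

```text
0 z 17.5 fu -0.24 fn 0.54 fz 0.35 [-0.045  0.012 -0.029] 12.9 27.28
0 z 17.58 fu 0.13 fn 0.06 fz -0.98 [-0.01  -0.029  0.009] 12.8 27.58
6 z 17.55 fu 0.37 fn 0.03 fz -1.28 [ 0.071 -0.025  0.015] 12.8 27.9
14 z 17.49 fu -0.15 fn -0.05 fz -1.84 [ 0.053 -0.013 -0.003] 12.6 28.26
26 z 17.39 fu -0.34 fn -0.15 fz -1.56 [ 0.027 -0.007  0.033] 13.0 28.7
38 z 17.31 fu -0.14 fn -0.41 fz -1.45 [ 0.022 -0.062  0.031] 12.7 29.14
50 z 17.25 fu -0.20 fn -0.14 fz -1.32 [0.086 0.02  0.011] 13.0 29.58
62 z 17.19 fu 0.28 fn -0.27 fz -1.41 [0.006 0.051 0.003] 13.1 30.02
74 z 17.12 fu -0.10 fn -0.43 fz -2.38 [ 0.026 -0.031  0.004] 12.9 30.47
86 z 16.98 fu -0.39 fn 0.01 fz -0.97 [ 0.024  0.008 -0.029] 13.1 30.91
98 z 16.95 fu -0.06 fn 0.26 fz -1.61 [-0.02   0.019  0.019] 12.5 31.35
110 z 16.87 fu -0.10 fn 0.04 fz -1.96 [ 0.06  -0.056 -0.018] 12.5 31.79
122 z 16.76 fu -0.37 fn 0.10 fz -2.06 [0.07  0.016 0.036] 12.8 32.23Traceback (most recent call last):
  File "<stdin>", line 13, in <module>
IndexError: list index out of range
```

View pics/top2.png

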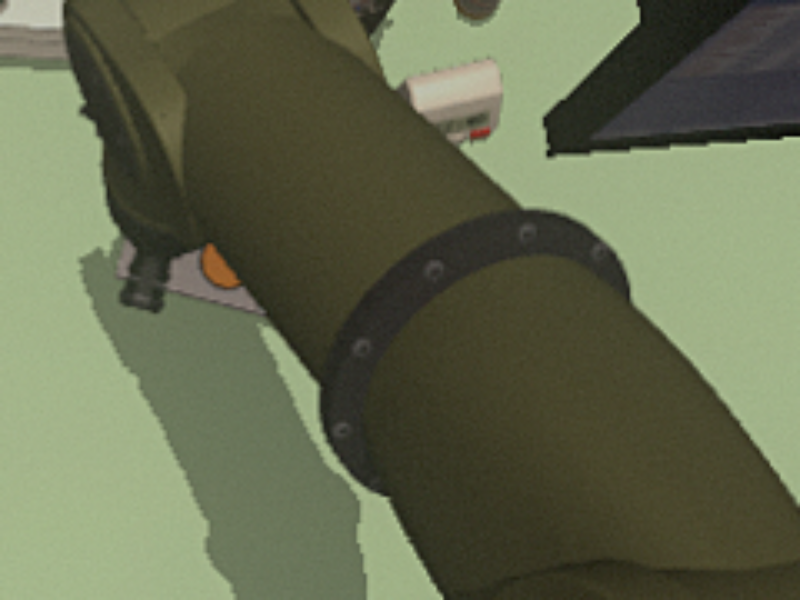

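Run:
```python
from turn import *
a=np.radians(74.8); u=np.array([np.cos(a),np.sin(a)]); F=np.array([.6247,-.0799])
dd,lat,z=json.load(open("st2.json")) if __import__("os").path.exists("st2.json") else (.122,0,.0168)
P=F+u*.145; q=quat(-15.2)
ctrl.movel(np.r_[P,.0168],q,max_speed=.08)
ctrl.movel(np.r_[P,.07],q,max_speed=.1)
t=np.radians(99.6); T=np.array([.511,.324])+.058*np.array([np.cos(t),np.sin(t)]); q2=quat(9.6)
ctrl.movel(np.r_[T,.07],q2,max_speed=.13); s=get_state(); print(s["time"],s["qpos"],s["tcp_pos"],s["width"],s["contact_force"])
ctrl.movel(np.r_[T,.025],q2,max_speed=.08); print(get_state()["time"])
im,d=vision.grab_frame("scene"); c=im[200:400,110:380]; cv2.imwrite("pics/s3.png",cv2.resize(c,(800,592)))
W=cloud("scene",d); r=models.masks_of("scene","slider"); m=r[0]["mask"]&(d>0) if r else None
if r: q=W[m]; pl=q[q[:,2]<.047]; rect(pl,"plate"); A=np.c_[pl[:,:2],np.ones(len(pl))]; print("plane",np.linalg.lstsq(A,pl[:,2],rcond=None)[0])
```

```text
36.375 [-0.36   0.69  -0.557  1.658  0.437  0.921 -0.916] [0.502 0.381 0.07 ] 0.012859906308229373 [-0.611 -0.076 -1.635]
37.0833
plate 1222 [531.1 300.7] [ 90.7 211.1] 9.6 z 39.9
plane [-0.109  0.007  0.09 ]
```

View pics/s3.png

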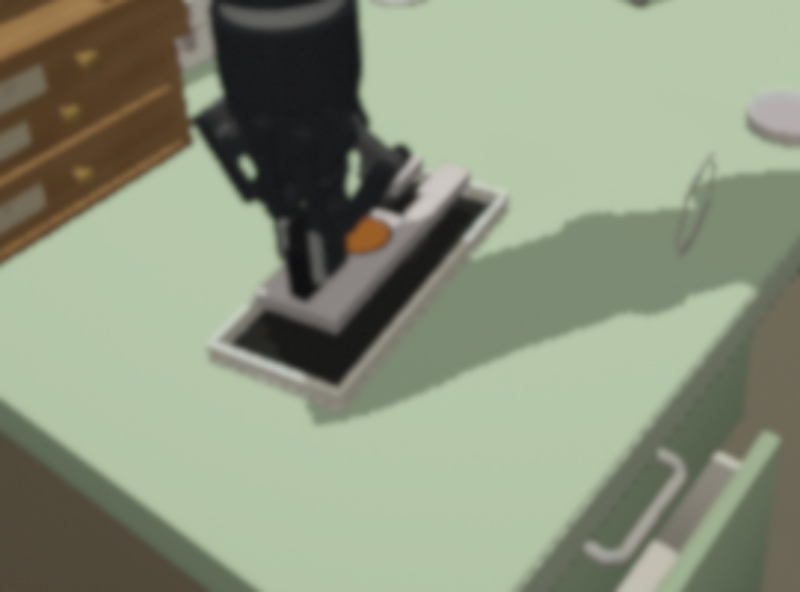

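Run:
```python
from turn import *
t=np.radians(99.6); T=np.array([.511,.324])+.058*np.array([np.cos(t),np.sin(t)]); q2=quat(9.6)
z=.004; ctrl.movel(np.r_[T,z],q2,max_speed=.04)
while z>-.006:
    f=np.mean([get_state()["contact_force"][2],(ctrl.pause(.02),get_state()["contact_force"][2])[1]]); print(round(z*1000,1),round(f,2))
    if f>1.5: break
    z-=.0007; ctrl.movel(np.r_[T,z],q2,max_speed=.03)
s=get_state(); print(s["time"],s["wrist_torque"],s["contact_force"])
```

```text
4.0 -1.89
3.3 -1.39
2.6 -1.9
1.9 -1.66
1.2 -1.73
0.5 -1.74
-0.2 -1.24
-0.9 4.07
39.7417 [-0.224  0.285  0.016] [-1.497 -2.561  4.113]
```

Run:
```python
from turn import *
t=np.radians(99.6); T=np.array([.511,.324])+.058*np.array([np.cos(t),np.sin(t)]); q2=quat(9.6)
ctrl.movel(np.r_[T,-.0004],q2,max_speed=.03)
ctrl.ungrasp(); print(get_state()["contact_force"])
ctrl.movel(np.r_[T,.12],q2,max_speed=.12); ctrl.movep(np.array([.45,.12,.22]),quat(9.6)); print(get_state()["time"])
for n in ("top","scene"):
    im,d=vision.grab_frame(n); W=cloud(n,d)
    if n=="top": cv2.imwrite("pics/end.png",cv2.resize(im[100:350,80:480],(800,500),interpolation=cv2.INTER_CUBIC))
    for tt,a,b in (("slider",.008,.022),("slider",.04,.07),("tray",.010,.02),("filter_unit",.056,.065),("stain_jar",0,.2),("petri_dish",0,.1),("specimen_cup",0,.1)):
        r=models.masks_of(n,tt)
        if not r: print(n,tt,None); continue
        m=r[0]["mask"]&(d>0)&(W[...,2]>a)&(W[...,2]<b); rect(W[m],f"{n} {tt} {r[0]['p']:.2f}")
```

```text
[ 0.029 -0.428 -0.531]
42.9417
top slider 0.61 1206 [513.1 322.4] [ 56.5 162.3] 9.9 z 14.0
top slider 0.61 119 [502.9 380.1] [15.1 36.9] 13.2 z 48.5
top tray 0.87 417 [513.4 323.6] [ 92.8 207. ] 10.2 z 13.7
top filter_unit 0.77 2276 [ 604.1 -165.2] [120.2 110.4] 74.8 z 60.3
top stain_jar 0.63 827 [768.6   3.9] [59.8 53.6] 71.2 z 96.1
top petri_dish 0.71 3145 [ 610. -176.] [138.8 127.5] 74.5 z 60.4
top specimen_cup 0.68 809 [723.5 220.5] [63.9 83.2] 75.3 z 68.8
scene slider 0.91 1425 [509.8 322.9] [ 57.2 162.1] 10.1 z 14.5
scene slider 0.91 173 [499.8 379.9] [13.6 35.3] 9.9 z 48.5
scene tray 0.62 799 [510.3 325.1] [ 93.5 208.7] 9.6 z 13.4
scene filter_unit 0.91 553 [ 601.5 -164.4] [121.8 111.3] 74.7 z 61.1
scene stain_jar 0.79 767 [838.1 -70. ] [ 54.  263.2] 43.7 z 62.2
scene petri_dish 0.95 415 [371.4  12.2] [60.9 57.7] 40.6 z 15.0
scene specimen_cup 0.69 982 [755.8 189.4] [ 74.3 182.4] 46.8 z 50.9
```

View pics/end.png

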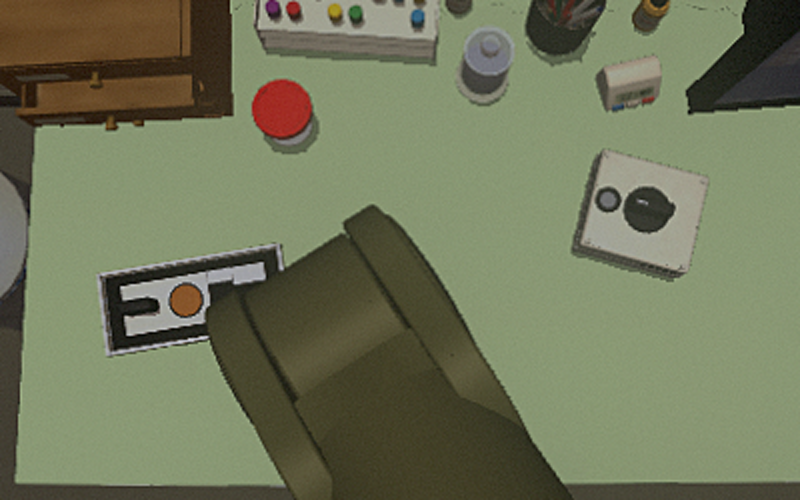

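The final picture shows the slider flat and centred in the tray around (185,300), fin up. The unit at (645,210) hasn't moved, its knob bar lies along the slider line, and the jar and cup are where they were. The arm hides the dish in this view, but the scene camera finds it in its old place.

```bash
python3 -c "
from station import *
print(get_state()['contact_force'],get_state()['time']); print(ticket.close_job())"
```

```text
[0.46323821 0.42345621 0.38230343] 43.7417
the job is handed in; nothing more can be done
None
```

The job is handed in at about 44 s: I turned the catch in line with about 20 N of down force, the unit did not move measurably, and the slider lies flat, fin up, inside the tray. My first try at the knob closed above its bar and pressed on it with about 17 N, because the fingertips sit about 23 mm short of the reported TCP; nothing moved, and I corrected for it.

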